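# Wind a hold-down press onto a bar

## Robot

A 6-joint arm with a two-finger parallel gripper is mounted at the origin on a cart in front of the work surface, level with it; the furniture and walls round the work are solid. World frame = base frame: x ahead of the robot, y to its left, z up, the work surface at z = 0. Lengths are in m, angles in rad, forces in N, time in s.
With the tool pointing down it reaches from about 0.35 to 0.975 m from the base axis. Payload 4.9 kg.
Tool frame: the origin (TCP) lies at the very end of the fingers, on their centre line; the grasp point (between the pads) lies 19 mm behind it; z points along the fingers, y is the line along which they close (so a half turn about z gives the same grasp; the last joint's range is limited). The gripper opens to 85 mm and grips with 20 to 120 N. Pads are 22 mm wide; open, the fingers measure 114 mm over their backs; the gripper's body (76 mm by 85 mm) begins 54 mm behind the grasp point. The pads swing forward as they close: fully open they stand 13 mm farther back than shut.
Start: joints at [1.029, 0.053, 1.613, -0, 1.476, -0.119], TCP at [0.256, 0.57, 0.231] pointing down, gripper open.
Joint ranges: [-3.01, 3.01], [-1.01, 2.22], [0.06, 2.58], [-1.02, 4.17], [0.09, 2.62], [-3.14, 3.14]. Speed limits (rad/s): [2.57, 2.57, 3.14, 3.14, 3.14, 3.14].

## Interface

Orientations are given as a rotation vector (axis times angle).
In Python, from station import ctrl gives the robot as it stands.
- The arm moves only by the tool jog_arm, never from a script. Its argument "plan" is a list of rows, each a list of 7 numbers: the shift along the tool's x, y, z in units of 0.02 m (1.0 is 0.02 m), then the turn, a rotation vector about the tool's x, y, z in units of 45 degrees (1.0 is 45 degrees), then the opening, from -1 (shut) to 1 (fully open). A call has 1 to 8 rows; each row shifts and turns the commanded pose from where the row before left it, along the tool's axes as they then stand; what a row does not reach is not made up. A row lasts 1/10 s, in which the tool goes at most 50 mm and 8.59 degrees, less where a joint would pass 70% of its speed; a pose out of reach is approached as far as the arm can. A call with a number of a shift or a turn outside -1 to 1 is refused whole. A call with a gripper value outside its range is refused whole. The fingers move at their own pace and stop on an object; "grip_force" is the grip in N (left out, the last holds). Time passes only in rows, so rows that do not move let the fingers close. It gives the time, the measured TCP pose, the force, the opening and the grip force at its end, in the units of the state.
- ctrl.get_obs(): the state, without advancing time (a new reading comes with each control period).
- ctrl.get_image(name): name is "side" or "top"; returns (picture, depth): 384x512x3 uint8, red, green, blue; 384x512 float32, m along the optical axis (not along the pixel's ray), 0 where there is no reading.
- ctrl.camera_info(name): a dict with "camera_matrix" (3x3 intrinsics, pixels), "rvec" (rotation vector, rad) and "tvec" (3), from world to camera coordinates, as OpenCV has them. Camera axes: x right, y down, z forward; pixel columns grow to the right and rows downward; lengths in m; the calibration is good to about 2 mm. A picture is of the moment at which its call begins. camera_info takes no time and is no camera call.
- ctrl.finish_job(): hands the job in; it is judged then, once.
The state is a dict: "t": time; "q": joint angles; "dq": joint speeds; "effort": joint torques, N m; "tool_pos": TCP position; "tool_rot": TCP orientation; "contact_force": force on the tool from outside, world axes, zero at the start; "wrist_torque": the same for the moment, N m; "opening": finger opening in m; "grip_force": force on a finger pad.
Only numpy, scipy, OpenCV 4.12 (cv2) and the standard library are available. Lean on these libraries where they do the work, as an engineer would, in place of code of your own. Each camera call takes 0.05 s, during which the arm holds its last target. There are 200 camera calls.

## Task

Clamp the round steel bar that lies in the vee block under the hold-down press: take the crank on top by its spinning grip and wind it clockwise (seen from above) all the way down, until its sprung pad presses firmly on the bar and the crank stops. Then let go of the crank; do not shift the bar in its vee, and leave the spare vee block, the micrometer and the drill chuck alone.

Things in the scene. Friction and masses are not known exactly. Their poses are not given: they have to be found in the camera images.
- press: hold-down press of grey painted cast iron, fixed to the bench: base plate 165 x 110 x 16 mm, column at the back (+x of its frame), head overhanging to the front, in all 165 mm high without the crank; a vee block is fixed on its base. Origin on the bench, under the screw axis; z up, bar and vee along y.
- crank_axis (a point): point on the upright axis about which the crank turns, at the same height as grip_centre (225 mm above the bench). The top of the crank's hub, 24 mm below this point (201 mm above the bench), is the highest thing on the axis.
- grip_centre (a point): centre of the crank's grip: an upright black plastic handle, round, 23 mm across at the middle, 63 mm long (193 to 256 mm above the bench), which spins freely on its pin, so that a hand holding it need not turn. It goes round crank_axis in a level circle of radius 50 mm. Below it is the steel crank arm, 17 mm wide, whose top face is 191 mm above the bench; a round counterweight is on the other side of the hub.
- crank (a joint): angle of the crank (rad), growing clockwise seen from above; 0 = press fully open, 21.99 (3.5 turns) = hard stop, fully wound down. 2*pi lowers the ram by 10 mm. It starts between 0 and 8, turns with light friction (about 0.06 N m) and stays where it is left. At 0 the grip is on the front (-x) side of the press.
- pad (a joint): how far the sprung pad has been pushed up into the ram (m): 0 = hanging free, about 0.007 = crank at its stop with the bar beneath, 0.009 = fully in. Spring 2 N at 0 and 1 N more for each mm.
- pad_face (a point): centre of the underside of the pad, a dark steel disc 20 mm across below the ram, on the crank's axis; 95 mm above the bench with the press open. It meets the bar at 67 mm, when the crank is at about 17.5 rad.
- bar_centre (a point): centre of the round steel bar, 24 mm across, 200 mm long, lying loose in the vee block beneath the pad, 55 mm above the bench; its length is along y of its frame. It is not to be handled.
- vee_spare_centre (a point): bystander: loose grey steel vee block 50 x 60 x 42 mm, standing on the bench; this is its centre.
- micrometer_centre (a point): bystander: outside micrometer 59 x 156 x 18 mm, lying on the bench; this is its centre.
- drill_chuck_centre (a point): bystander: steel drill chuck 44 mm across and 86 mm high, standing on the bench; this is its centre.
- bar: the same round bar as a whole (origin at its centre)
- grip: the crank's spinning grip as a whole (origin at the centre of its lower end, 193 mm above the bench)

How it is judged:
By the outcome, as a careful person would: the job done as asked, in the order asked, and still so for the second after the job is handed in, with the robot touching nothing.
It also fails if it takes over 70 s, if anything falls off the work surface, if the arm or the gripper's body presses on something with over 40 N, if the wrist force passes 120 N, or if a joint passes its speed limit or range.

## Working session

There is one attempt and no reset: what is moved stays moved. The work goes in short steps, Python scripts to look and compute and a tool call to move; the robot and the scene stay as the last step left them, time stands still between calls to the robot, and variables do not carry over. Pictures are saved under pics/ and viewed, at most 10 in all, crops included, and the job is handed in when it is done.

Besides the shell and the picture viewer there is one more tool, called after ">>>" in YAML: its name, and indented under it one key for each argument. jog_arm: Moves the arm, as the interface text tells. Shifts and turns lie within -1 to 1; 1 stands for 0.02 m of shift or 45 degrees of turn. Its arguments: {"type":"object","properties":{"plan":{"type":"array"},"grip_force":{"type":"number"}},"required":["plan"]}

```bash
mkdir -p pics; cat > h.py <<'E'
from station import ctrl
import numpy as np, cv2
def cam(n):
    i=ctrl.camera_info(n);K=np.array(i["camera_matrix"]);R=cv2.Rodrigues(np.array(i["rvec"],float))[0];t=np.array(i["tvec"],float).ravel();return K,R,t
def cloud(n):
    im,d=ctrl.get_image(n);K,R,t=cam(n)
    v,u=np.mgrid[0:384,0:512];p=np.stack([(u-K[0,2])/K[0,0]*d,(v-K[1,2])/K[1,1]*d,d],-1)
    P=(p-t)@R; P[d==0]=np.nan
    return im,P
def plane(n,u,v,z):
    K,R,t=cam(n);r=R.T@np.linalg.solve(K,[u,v,1.]);c=-R.T@t;return c+r*(z-c[2])/r[2]
E
python3 - <<'E'
from h import *
for n in("top","side"):
    im,P=cloud(n);cv2.imwrite(f"pics/{n}0.png",im[...,::-1]);np.savez(f"{n}0.npz",im=im,P=P)
    K,R,t=cam(n);print(n,-R.T@t,R[2],K[0,0])
o=ctrl.get_obs();print(o)
E
```

```text
top [ 3.51546040e-01 -9.93991703e-04  1.12865872e+00] [ 0.19708536 -0.00572572 -0.98036961] 377.7693103422357
side [ 0.38818941 -0.76092082  0.80000019] [ 0.14899593  0.76183152 -0.63040697] 346.8669527952048
{'t': 0.1, 'q': array([ 1.02895676e+00,  5.32943236e-02,  1.61417286e+00, -4.77767841e-06,
        1.47603271e+00, -1.19000991e-01]), 'dq': array([ 0.00104798, -0.00087952, -0.00248119,  0.00074616, -0.00309228,
       -0.00056351]), 'effort': array([-1.88945532e-04, -3.94907928e+01, -3.71362674e+01, -1.45358135e-04,
        3.94384697e-03,  3.49352649e-05]), 'tool_pos': array([0.25616953, 0.5694541 , 0.23017416]), 'tool_rot': array([-6.59126417e-01, -3.07104045e+00,  2.83569144e-03]), 'contact_force': array([-0.3917838 , -0.00991042, -0.07649249]), 'wrist_torque': array([-0.00132646,  0.03902444, -0.00966833]), 'grip_force': 0.0, 'opening': 0.08504237788714275}
```

View pics/top0.png

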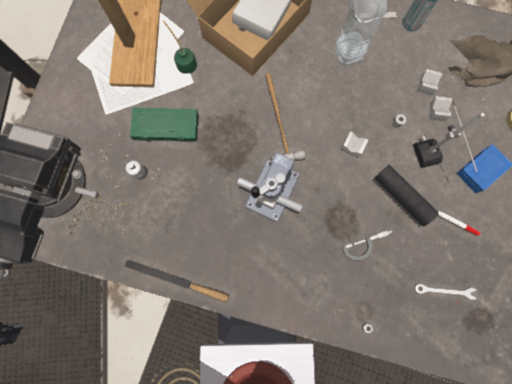

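View pics/side0.png

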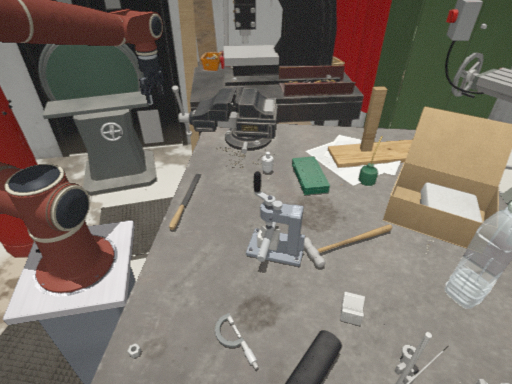

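The top view shows the press at about (273,190), with the black grip at (255,191) and the robot at the bottom. The side view shows the grip at (257,182) and the bar end at (264,245).

```bash
cat > m.py <<'E'
from h import *
def grip(n,im,P,boxr):
    u0,u1,v0,v1=boxr
    m=np.zeros(im.shape[:2],bool);m[v0:v1,u0:u1]=(im[v0:v1,u0:u1].max(-1)<60)
    m&=(P[...,2]>.185)&(P[...,2]<.27)
    v,u=np.nonzero(m);return u,v,P[m]
E
python3 - <<'E'
from m import *
for n,b in(("top",(225,310,140,225)),("side",(235,310,160,265))):
    f=np.load(n+"0.npz");im,P=f["im"],f["P"];u,v,p=grip(n,im,P,b)
    print(n,len(u),u.min(),u.max(),v.min(),v.max(),np.median(p,0),p.min(0),p.max(0))
    Q=P[b[2]:b[3],b[0]:b[1]].reshape(-1,3);C=im[b[2]:b[3],b[0]:b[1]].reshape(-1,3)
    for lo,hi in((.13,.155),(.155,.172),(.175,.205),(.24,.265)):
        s=(Q[:,2]>lo)&(Q[:,2]<hi);q=Q[s]
        if s.sum()>4:print(lo,hi,s.sum(),q.mean(0).round(3),cv2.minAreaRect(q[:,:2].astype(np.float32)))
    big=cv2.resize(im[b[2]:b[3],b[0]:b[1]],None,fx=6,fy=5.6,interpolation=cv2.INTER_CUBIC);cv2.imwrite(f"pics/{n}z.png",big[...,::-1])
a=cv2.imread("pics/topz.png");c=cv2.imread("pics/sidez.png");h=min(len(a),len(c));o=np.hstack([a[:h,:400],c[:h,:400]]);cv2.imwrite("pics/z.png",o);print(o.shape)
E
```

```text
top 50 251 258 187 197 [ 0.53558877 -0.00248301  0.24711031] [ 0.53179055 -0.00985799  0.21323496] [0.54802037 0.00701605 0.25603692]
0.13 0.155 44 [ 0.565 -0.058  0.143] ((0.5870915055274963, -0.06222791224718094), (0.05569387972354889, 0.09538101404905319), 74.49390411376953)
0.155 0.172 582 [ 0.61  -0.063  0.163] ((0.6005081534385681, -0.057857342064380646), (0.055332791060209274, 0.11905606091022491), 63.11856460571289)
0.175 0.205 265 [ 0.571 -0.046  0.191] ((0.5659723877906799, -0.03737654164433479), (0.028317643329501152, 0.09642476588487625), 31.52677345275879)
0.24 0.265 65 [ 0.541 -0.002  0.251] ((0.5423640012741089, -0.002649230882525444), (0.019155558198690414, 0.019118066877126694), 88.66169738769531)
side 113 254 260 172 191 [ 0.54175372 -0.01336557  0.23096842] [ 0.53413615 -0.01780935  0.19343635] [ 0.55080198 -0.00282516  0.25546935]
0.13 0.155 272 [ 0.595 -0.085  0.143] ((0.5992966294288635, -0.07937520742416382), (0.04817100986838341, 0.12099448591470718), 77.64630126953125)
0.155 0.172 464 [ 0.607 -0.074  0.163] ((0.6012639999389648, -0.06240770220756531), (0.057901665568351746, 0.11789136379957199), 64.99400329589844)
0.175 0.205 257 [ 0.568 -0.049  0.19 ] ((0.5682997703552246, -0.041989609599113464), (0.028655527159571648, 0.09487195312976837), 29.41449546813965)
0.24 0.265 48 [ 0.543 -0.01   0.249] ((0.5428345203399658, -0.008169665932655334), (0.017003154382109642, 0.01663745753467083), 20.51062774658203)
(476, 800, 3)
```

View pics/z.png

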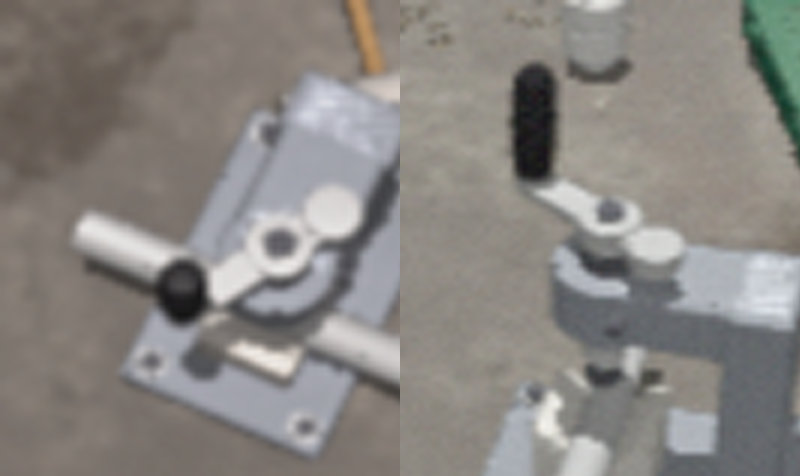

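```bash
python3 - <<'E'
from m import *
print("hub",plane("top",225+280/6-.4,140+243/5.6-.4,.201),plane("side",235+208/6-.4,160+212/5.6-.4,.201))
print("grip top",plane("top",225+183/6-.4,140+288/5.6-.4,.25))
print("grip mid",plane("side",235+133/6-.4,160+122/5.6-.4,.2245))
print("hub bottom grip top-view cw", plane("top",225+333/6-.4,140+212/5.6-.4,.2))
print("bar ends top",plane("top",225+85/6,140+232/5.6,.06))
# column/head axis
f=np.load("top0.npz");P=f["P"];s=(P[...,2]>.155)&(P[...,2]<.172);q=P[s];q=q[np.hypot(q[:,0]-.6,q[:,1]+.06)<.12]
print(len(q),cv2.minAreaRect(q[:,:2].astype(np.float32)))
E
```

```text
hub [ 0.56947905 -0.04406971  0.201     ] [ 0.56831719 -0.05339952  0.201     ]
grip top [ 0.53901847 -0.00284914  0.25      ]
grip mid [ 0.54298131 -0.00620231  0.2245    ]
hub bottom grip top-view cw [ 0.58371471 -0.06685006  0.2       ]
bar ends top [0.60889247 0.04257069 0.06      ]
582 ((0.6005081534385681, -0.057857342064380646), (0.055332791060209274, 0.11905606091022491), 63.11856460571289)
```

Estimates so far:
- **Crank axis:** about (0.569, -0.046).
- **Grip:** about (0.541, -0.0045), which gives a radius of 50 mm, as it should be.
- **Press yaw:** about -25°, so the crank is at about 0.5 rad (or one turn more).

First I raise the tool and square it to the world axes.

>>> jog_arm:
  plan:
    - [0,0,-1,0,0,-0.18,1]
    - [0,0,-1,0,0,-0.18,1]
    - [0,0,-1,0,0,-0.18,1]
    - [0,0,-1,0,0,0,1]
    - [-0.5,-1,0,0,0,0,1]
    - [-0.5,-1,0,0,0,0,1]
    - [-0.5,-1,0,0,0,0,1]
    - [-0.5,-1,0,0,0,0,1]
  grip_force: 40

```text
t: 0.9
tool_pos: [0.2966, 0.4891, 0.3106]
tool_rot: [0.002, -3.141, 0.001]
contact_force: [0.0, 1.0, -0.2]
opening: 0.0854
grip_force: 0.0
```

>>> jog_arm:
  plan:
    - [-0.5,-1,0,0,0,0,1]
    - [-0.5,-1,0,0,0,0,1]
    - [-0.5,-1,0,0,0,0,1]
    - [-0.5,-1,0,0,0,0,1]
    - [-0.5,-1,0,0,0,0,1]
    - [-0.5,-1,0,0,0,0,1]
    - [-0.5,-1,0,0,0,0,1]
    - [-0.5,-1,0,0,0,0,1]

```text
t: 1.7
tool_pos: [0.3768, 0.3291, 0.3107]
tool_rot: [0.002, -3.141, 0.001]
contact_force: [0.4, -0.3, 0.7]
opening: 0.0856
grip_force: 0.0
```

>>> jog_arm:
  plan:
    - [-0.5,-1,0,0,0,0,1]
    - [-0.5,-1,0,0,0,0,1]
    - [-0.5,-1,0,0,0,0,1]
    - [-0.5,-1,0,0,0,0,1]
    - [-0.5,-1,0,0,0,0,1]
    - [-0.5,-1,0,0,0,0,1]
    - [-0.5,-1,0,0,0,0,1]
    - [-0.5,-1,0,0,0,0,1]

```text
t: 2.5
tool_pos: [0.457, 0.1693, 0.3107]
tool_rot: [0.002, -3.141, 0.0]
contact_force: [1.3, -0.4, -0.4]
opening: 0.0855
grip_force: 0.0
```

>>> jog_arm:
  plan:
    - [-0.55,-1,0,0,0,0,1]
    - [-0.55,-1,0,0,0,0,1]
    - [-0.55,-1,0,0,0,0,1]
    - [-0.55,-1,0,0,0,0,1]
    - [-0.5,-1,0,0,0,0,1]
    - [-0.5,-1,0,0,0,0,1]
    - [-0.5,-1,0,0,0,0,1]
    - [-0.5,-1,0,0,0,0,1]

```text
t: 3.3
tool_pos: [0.5412, 0.0095, 0.3107]
tool_rot: [0.002, -3.141, -0.0]
contact_force: [-0.8, 0.7, 0.1]
opening: 0.0855
grip_force: 0.0
```

>>> jog_arm:
  plan:
    - [0,-0.7,0,0,0,0,1]
    - [0,0,0,0,0,0,1]

```text
t: 3.5
tool_pos: [0.5409, -0.0049, 0.3107]
tool_rot: [-0.001, -3.14, -0.0]
contact_force: [0.5, -0.6, -0.7]
opening: 0.0856
grip_force: 0.0
```

```bash
python3 - <<'E'
from m import *
o=[cv2.resize(ctrl.get_image(n)[0][v0:v0+100,u0:u0+100],(400,400),interpolation=cv2.INTER_CUBIC) for n,u0,v0 in(("top",215,130),("side",215,130))]
cv2.imwrite("pics/n1.png",np.hstack(o)[...,::-1]);print(ctrl.get_obs()["tool_pos"])
E
```

```text
[ 0.54076738 -0.00339672  0.31109864]
```

View pics/n1.png

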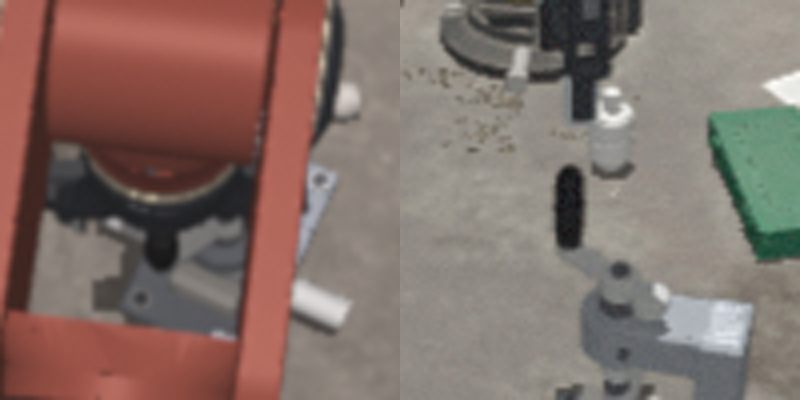

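The side view shows the finger tip at crop (582,118) and the grip's top at (569,170). I check the x offset between hand and grip with the same camera.

```bash
python3 - <<'E'
from m import *
p=plane("side",215+182/4-.4,130+118/4-.4,.324);print("finger",p)
K,R,t=cam("side")
for X in([.541,-.0035-.045,.324],[.541,-.005,.2245],[.545,-.005,.2245],[.541,-.005,.193],[.541,-.005,.256]):
    c=K@(R@np.array(X)+t);print(X,((c[:2]/c[2]-[215,130]+.4)*4+[400,0]).round(1))
E
```

```text
finger [ 0.54270182 -0.04709845  0.324     ]
[0.541, -0.0485, 0.324] [579.8 119.5]
[0.541, -0.005, 0.2245] [565.5 206.4]
[0.545, -0.005, 0.2245] [571.2 205.8]
[0.541, -0.005, 0.193] [565.3 242.2]
[0.541, -0.005, 0.256] [565.7 169.2]
```

The grip and hand agree to about 1 mm. I descend and close.

>>> jog_arm:
  plan:
    - [-0.05,0,1,0,0,0,1]
    - [0,0,1,0,0,0,1]
    - [0,0,1,0,0,0,1]
    - [0,0,1,0,0,0,1]
    - [0,0,0.9,0,0,0,1]
    - [0,0,0,0,0,0,1]
    - [0,0,0,0,0,0,-1]
    - [0,0,0,0,0,0,-1]
  grip_force: 40

```text
t: 4.4
tool_pos: [0.5428, -0.0033, 0.215]
tool_rot: [-0.003, 3.139, -0.0]
contact_force: [0.1, -0.0, 0.4]
opening: 0.0591
grip_force: 0.0
```

>>> jog_arm:
  plan:
    - [0,0,0,0,0,0,-1]
    - [0,0,0,0,0,0,-1]
    - [0,0,0,0,0,0,-1]
    - [0,0,0,0,0,0,-1]
    - [0,0,0,0,0,0,-1]
    - [0,0,0,0,0,0,-1]

```text
t: 5.0
tool_pos: [0.5426, -0.0036, 0.2144]
tool_rot: [-0.002, 3.14, 0.0]
contact_force: [-1.6, 1.3, 5.4]
opening: 0.021
grip_force: 40.2
```

```bash
cat > arc.py <<'E'
import sys,numpy as np
# commanded start x,y ; centre ; radius ; step deg ; n
x,y,cx,cy,st,n=map(float,sys.argv[1:]);a=np.arctan2(y-cy,x-cx)
for k in range(int(n)):
    a-=np.radians(st);nx,ny=cx+.05*np.cos(a),cy+.05*np.sin(a)
    r=[round(-(nx-x)/.02,2),round((ny-y)/.02,2)];x-=r[0]*.02;y+=r[1]*.02
    print(r,end=" " if (k+1)%8 else f"  -> {x:.4f} {y:.4f} {np.degrees(a):.1f}\n")
E
python3 arc.py .5425 -.0037 .569 -.046 15 24
```

```text
[np.float64(-0.59), np.float64(0.27)] [np.float64(-0.64), np.float64(0.11)] [np.float64(-0.65), np.float64(-0.06)] [np.float64(-0.62), np.float64(-0.23)] [np.float64(-0.53), np.float64(-0.37)] [np.float64(-0.41), np.float64(-0.51)] [np.float64(-0.27), np.float64(-0.59)] [np.float64(-0.11), np.float64(-0.64)]  -> 0.6189 -0.0441 2.1
[np.float64(0.06), np.float64(-0.65)] [np.float64(0.23), np.float64(-0.62)] [np.float64(0.37), np.float64(-0.53)] [np.float64(0.51), np.float64(-0.41)] [np.float64(0.59), np.float64(-0.27)] [np.float64(0.64), np.float64(-0.11)] [np.float64(0.65), np.float64(0.06)] [np.float64(0.62), np.float64(0.23)]  -> 0.5455 -0.0901 -117.9
[np.float64(0.53), np.float64(0.37)] [np.float64(0.41), np.float64(0.51)] [np.float64(0.27), np.float64(0.59)] [np.float64(0.11), np.float64(0.64)] [np.float64(-0.06), np.float64(0.65)] [np.float64(-0.23), np.float64(0.62)] [np.float64(-0.37), np.float64(0.53)] [np.float64(-0.51), np.float64(0.41)]  -> 0.5425 -0.0037 -237.9
```

First part of the arc, with a check of the force.

>>> jog_arm:
  plan:
    - [-0.59,0.27,0,0,0,0,-1]
    - [-0.64,0.11,0,0,0,0,-1]
    - [-0.65,-0.06,0,0,0,0,-1]

```text
t: 5.3
tool_pos: [0.5805, 0.0038, 0.2144]
tool_rot: [-0.003, 3.14, 0.002]
contact_force: [-1.2, 0.3, 6.5]
opening: 0.0213
grip_force: 40.3
```

>>> jog_arm:
  plan:
    - [-0.62,-0.23,0,0,0,0,-1]
    - [-0.53,-0.37,0,0,0,0,-1]
    - [-0.41,-0.51,0,0,0,0,-1]

```text
t: 5.6
tool_pos: [0.6127, -0.0188, 0.2144]
tool_rot: [-0.004, 3.138, 0.002]
contact_force: [1.8, 2.2, 5.2]
opening: 0.0217
grip_force: 40.2
```

>>> jog_arm:
  plan:
    - [-0.27,-0.59,0,0,0,0,-1]
    - [-0.11,-0.64,0,0,0,0,-1]
    - [0,0,0,0,0,0,-1]

```text
t: 5.9
tool_pos: [0.6202, -0.0465, 0.2144]
tool_rot: [0.001, 3.138, -0.004]
contact_force: [4.3, -1.7, 5.1]
opening: 0.0216
grip_force: 40.1
```

>>> jog_arm:
  plan:
    - [0.06,-0.65,0,0,0,0,-1]
    - [0.23,-0.62,0,0,0,0,-1]
    - [0.37,-0.53,0,0,0,0,-1]
    - [0.51,-0.41,0,0,0,0,-1]

```text
t: 6.3
tool_pos: [0.5951, -0.0888, 0.2143]
tool_rot: [-0.001, 3.141, 0.001]
contact_force: [-2.5, 6.3, 9.1]
opening: 0.0211
grip_force: 40.6
```

>>> jog_arm:
  plan:
    - [0.59,-0.27,0,0,0,0,-1]
    - [0.64,-0.11,0,0,0,0,-1]
    - [0.65,0.06,0,0,0,0,-1]
    - [0.62,0.23,0,0,0,0,-1]

```text
t: 6.7
tool_pos: [0.5459, -0.0892, 0.2143]
tool_rot: [-0.002, 3.138, 0.005]
contact_force: [6.5, 8.7, 5.6]
opening: 0.0215
grip_force: 40.3
```

>>> jog_arm:
  plan:
    - [0.53,0.37,0,0,0,0,-1]
    - [0.41,0.51,0,0,0,0,-1]
    - [0.27,0.59,0,0,0,0,-1]
    - [0.11,0.64,0,0,0,0,-1]

```text
t: 7.1
tool_pos: [0.5202, -0.0485, 0.2144]
tool_rot: [-0.001, 3.136, -0.003]
contact_force: [9.7, -1.6, 1.5]
opening: 0.0212
grip_force: 39.8
```

>>> jog_arm:
  plan:
    - [-0.06,0.65,0,0,0,0,-1]
    - [-0.23,0.62,0,0,0,0,-1]
    - [-0.37,0.53,0,0,0,0,-1]
    - [-0.51,0.41,0,0,0,0,-1]

```text
t: 7.5
tool_pos: [0.542, -0.0039, 0.2143]
tool_rot: [0.002, -3.141, 0.002]
contact_force: [-1.5, -1.1, 8.0]
opening: 0.0212
grip_force: 40.5
```

One full turn made with forces under 10 N. Second turn.

>>> jog_arm:
  plan:
    - [-0.59,0.27,0,0,0,0,-1]
    - [-0.64,0.11,0,0,0,0,-1]
    - [-0.65,-0.06,0,0,0,0,-1]
    - [-0.62,-0.23,0,0,0,0,-1]
    - [-0.53,-0.37,0,0,0,0,-1]
    - [-0.41,-0.51,0,0,0,0,-1]
    - [-0.27,-0.59,0,0,0,0,-1]
    - [-0.11,-0.64,0,0,0,0,-1]

```text
t: 8.3
tool_pos: [0.6203, -0.044, 0.2144]
tool_rot: [-0.003, 3.138, 0.001]
contact_force: [2.4, 1.5, 6.3]
opening: 0.0212
grip_force: 40.4
```

>>> jog_arm:
  plan:
    - [0.06,-0.65,0,0,0,0,-1]
    - [0.23,-0.62,0,0,0,0,-1]
    - [0.37,-0.53,0,0,0,0,-1]
    - [0.51,-0.41,0,0,0,0,-1]
    - [0.59,-0.27,0,0,0,0,-1]
    - [0.64,-0.11,0,0,0,0,-1]
    - [0.65,0.06,0,0,0,0,-1]
    - [0.62,0.23,0,0,0,0,-1]

```text
t: 9.1
tool_pos: [0.5458, -0.0891, 0.2143]
tool_rot: [-0.002, 3.139, 0.005]
contact_force: [5.5, 8.2, 5.8]
opening: 0.0214
grip_force: 40.3
```

>>> jog_arm:
  plan:
    - [0.53,0.37,0,0,0,0,-1]
    - [0.41,0.51,0,0,0,0,-1]
    - [0.27,0.59,0,0,0,0,-1]
    - [0.11,0.64,0,0,0,0,-1]
    - [-0.06,0.65,0,0,0,0,-1]
    - [-0.23,0.62,0,0,0,0,-1]
    - [-0.37,0.53,0,0,0,0,-1]
    - [-0.51,0.41,0,0,0,0,-1]

```text
t: 9.9
tool_pos: [0.542, -0.0038, 0.2143]
tool_rot: [0.002, -3.141, 0.002]
contact_force: [-0.0, -2.2, 7.9]
opening: 0.021
grip_force: 40.5
```

```bash
python3 - <<'E'
from m import *
im=ctrl.get_image("side")[0]
cv2.imwrite("pics/n2.png",cv2.resize(im[170:270,215:335],(720,600),interpolation=cv2.INTER_CUBIC)[...,::-1]);print(ctrl.get_obs()["tool_pos"])
E
```

```text
[ 0.54338866 -0.00299612  0.21431992]
```

View pics/n2.png

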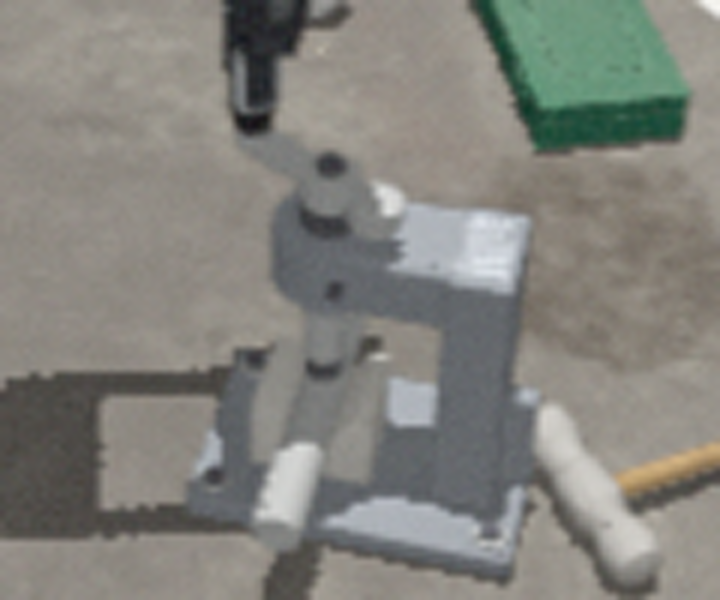

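The grip is held at (255,110), and the pad at (323,365) is near the bar. If the crank started in its second turn, the stop comes within about 147°, so I go on in smaller portions.

>>> jog_arm:
  plan:
    - [-0.59,0.27,0,0,0,0,-1]
    - [-0.64,0.11,0,0,0,0,-1]
    - [-0.65,-0.06,0,0,0,0,-1]
    - [-0.62,-0.23,0,0,0,0,-1]
    - [-0.53,-0.37,0,0,0,0,-1]
    - [-0.41,-0.51,0,0,0,0,-1]
    - [-0.27,-0.59,0,0,0,0,-1]
    - [-0.11,-0.64,0,0,0,0,-1]

```text
t: 10.75
tool_pos: [0.6203, -0.0437, 0.2144]
tool_rot: [-0.003, 3.138, 0.002]
contact_force: [1.8, 1.4, 6.9]
opening: 0.0214
grip_force: 40.4
```

>>> jog_arm:
  plan:
    - [0.06,-0.65,0,0,0,0,-1]
    - [0,0,0,0,0,0,-1]

```text
t: 10.95
tool_pos: [0.6183, -0.059, 0.2144]
tool_rot: [0.0, 3.14, -0.003]
contact_force: [2.6, -1.9, 5.6]
opening: 0.0214
grip_force: 40.3
```

>>> jog_arm:
  plan:
    - [0.11,-0.31,0,0,0,0,-1]
    - [0,0,0,0,0,0,-1]

```text
t: 11.15
tool_pos: [0.6163, -0.0647, 0.2145]
tool_rot: [-0.0, 3.139, -0.003]
contact_force: [4.4, -2.1, 5.5]
opening: 0.0208
grip_force: 40.3
```

>>> jog_arm:
  plan:
    - [0.12,-0.31,0,0,0,0,-1]
    - [0,0,0,0,0,0,-1]

```text
t: 11.35
tool_pos: [0.615, -0.0675, 0.2145]
tool_rot: [-0.002, 3.135, 0.008]
contact_force: [8.5, 9.1, 5.2]
opening: 0.0214
grip_force: 40.4
```

The force has turned against the motion where the stop is expected. I take another small step to make sure.

>>> jog_arm:
  plan:
    - [0.17,-0.27,0,0,0,0,-1]
    - [0,0,0,0,0,0,-1]

```text
t: 11.55
tool_pos: [0.6146, -0.068, 0.2146]
tool_rot: [-0.006, 3.126, 0.023]
contact_force: [20.8, 22.0, 0.7]
opening: 0.0212
grip_force: 40.7
```

The crank is at its stop: 30 N with under 1 mm of motion, at -27°, as predicted. I ease off most of the overdrive, open and lift.

>>> jog_arm:
  plan:
    - [-0.17,0.27,0,0,0,0,-1]
    - [0,0,0,0,0,0,-1]

```text
t: 11.75
tool_pos: [0.615, -0.0674, 0.2144]
tool_rot: [-0.005, 3.136, 0.004]
contact_force: [7.4, 6.4, 5.1]
opening: 0.021
grip_force: 40.8
```

>>> jog_arm:
  plan:
    - [-0.05,0.05,0,0,0,0,0]
    - [0,0,0,0,0,0,0.5]
    - [0,0,0,0,0,0,1]
    - [0,0,0,0,0,0,1]
    - [0,0,0,0,0,0,1]
    - [0,0,0,0,0,0,1]
    - [0,0,0,0,0,0,1]
    - [0,0,0,0,0,0,1]

```text
t: 12.55
tool_pos: [0.6139, -0.0685, 0.2134]
tool_rot: [0.002, -3.142, 0.0]
contact_force: [-0.0, -0.2, -0.7]
opening: 0.0852
grip_force: 0.0
```

>>> jog_arm:
  plan:
    - [0,0,-0.5,0,0,0,1]
    - [0,0,-1,0,0,0,1]
    - [0,0,-1,0,0,0,1]
    - [0,0,-1,0,0,0,1]
    - [0,0,-1,0,0,0,1]
    - [0,0,-1,0,0,0,1]
    - [0,1,0,0,0,0,1]
    - [0,1,0,0,0,0,1]

```text
t: 13.35
tool_pos: [0.6144, -0.0284, 0.3258]
tool_rot: [-0.0, 3.138, -0.001]
contact_force: [0.0, -0.9, 0.1]
opening: 0.0856
grip_force: 0.0
```

>>> jog_arm:
  plan:
    - [0.5,1,0,0,0,0,1]
    - [0.5,1,0,0,0,0,1]
    - [0.5,1,0,0,0,0,1]
    - [0.5,1,0,0,0,0,1]
    - [0.5,1,0,0,0,0,1]
    - [0.5,1,0,0,0,0,1]
    - [0.5,1,0,0,0,0,1]
    - [0.5,1,0,0,0,0,1]

```text
t: 14.15
tool_pos: [0.5332, 0.1323, 0.3244]
tool_rot: [-0.002, 3.14, 0.0]
contact_force: [0.3, 0.3, -0.7]
opening: 0.0855
grip_force: 0.0
```

```bash
python3 - <<'E'
from m import *
im,P=cloud("side");t,PT=cloud("top")
o=[cv2.resize(a,(400,480),interpolation=cv2.INTER_CUBIC) for a in(t[130:230,225:310],im[160:265,235:320])]
cv2.imwrite("pics/n3.png",np.hstack(o)[...,::-1])
u,v,p=grip("top",t,PT,(225,310,130,225));print(np.median(p,0),p.max(0))
u,v,p=grip("side",im,P,(235,320,160,265));print(np.median(p,0))
print(ctrl.get_obs()["tool_pos"],ctrl.get_obs()["t"])
E
```

```text
[ 0.6071864  -0.06435569  0.24413088] [ 0.61899647 -0.05714133  0.25589416]
[ 0.61310335 -0.07715076  0.23013265]
[0.53285756 0.13334589 0.32459551] 14.25
```

View pics/n3.png

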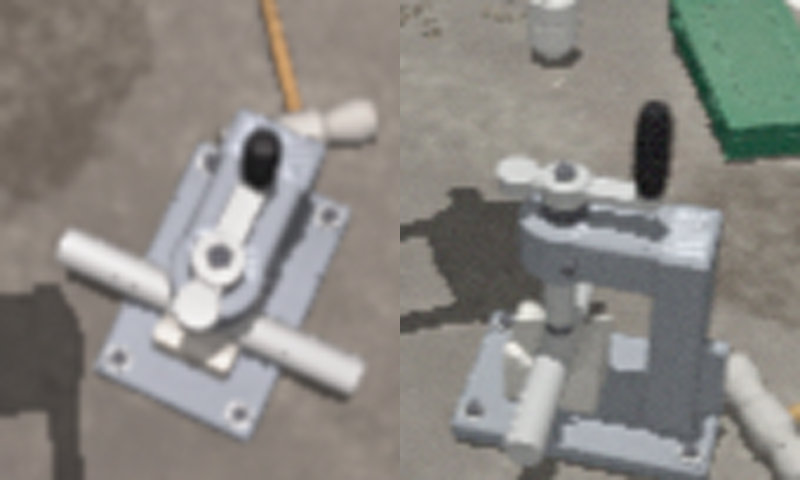

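The arm is clear. The crank lies back along the column at the 3.5-turn stop: hub at (218,257), grip at (262,155). The pad is down on the bar, which has not moved.

```bash
python3 -c "
from station import ctrl;print(ctrl.finish_job())"
```

```text
the job is handed in; nothing more can be done
None
```

The crank is wound clockwise to its stop with the pad pressed on the bar, the grip is released and the arm is clear, and the job was handed in at about 14 s; the bar looked unmoved in the last pictures, and I never took the arm near the spare vee block, micrometer or drill chuck.

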